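# Fit the toroidal transformer to the power-supply chassis

## Task

Lift the smaller of the two toroidal transformers up off its peg on the leaning rack, set it down gently and flat on the rubber pad in the chassis so that the stud stands in the middle of its hole, then lay the round clamping plate over the stud, rubber face down and flat on top of the transformer, ready for the nut. Leave the other things on the rack and the bench where they are.

Things in the scene. Friction and masses are not known exactly. Their poses are not given: they have to be found in the camera images.
- rack: Fixed rack, 370 mm wide, 180 high: tube frame, grey panel leaning back 40 deg from vertical, 3 steel pegs square to it, 16 mm thick, 55 mm long. Origin on the bench; peg roots at x 0, y -110, 0, +110, z 130 mm of its frame, direction (-0.766, 0, 0.643) (to the robot and up). A ring hangs on each peg (which on which varies), flat on the panel, its centre 3 mm downslope of the peg's axis.
- transformer: The transformer to fit: the SMALLER of two amber ring-shaped transformers on the rack, 66 mm outside diameter (65 across its 12-sided wall's flats at own +y and -y: grip there; tag strips at own +x and -x), 36 mm thick, hole 22 mm, 0.36 to 0.54 kg. Origin: centre of the face against the panel; z: its axis, out along the peg; x: up the panel's slope. Either face may be up when fitted.
- transformer_mid (a point): Centre of the smaller transformer, in the middle of its hole, 18 mm from either face.
- big_transformer: Bystander hanging on another peg: the larger transformer, same look, 86 mm across, 30 mm thick. Origin: centre of the face against the panel. Leave it hanging.
- ferrite_core: Bystander hanging on the third peg: bare dark grey ring core, 50 mm across, 16 mm thick. Origin: centre of the face against the panel. Leave it hanging.
- chassis: Fixed open aluminium tray on feet, 260 (x) x 180 mm (y); floor 9, edges 25, rear panel (at +x) 65 mm above the bench. On its -x half an upright 8 mm threaded steel stud with a small cone tip stands on a 62 mm round black rubber pad 3 mm thick; on its +x half a green circuit board with parts up to 50 mm high, 70 mm or more from the stud. Origin: on the bench under the centre; stud at x -60 mm, y 0.
- stud_seat (a point): On the stud's axis at the top of the rubber pad, 12 mm above the bench; the transformer's lower face rests at this height. Axes parallel to the chassis, z up.
- stud_tip (a point): Tip of the stud, 66.5 mm above the bench, 54.5 mm above the pad.
- clamp_plate: Loose flat round clamping plate, 62 mm diameter (61 mm across the flats of its 12-sided rim), 7 mm thick: a steel disc with black rubber bonded under it, an 11 mm hole in the middle, 0.1 kg. It lies on the bench rubber down. Origin: centre of its rubber underside; z up through the steel.
- multimeter: Bystander: dark handheld multimeter lying on the bench, 180 x 88 x 36 mm. Origin: centre of its underside.
- jar: Bystander: white jar with grey lid, 52 mm thick, 60 mm tall. Origin: centre of its underside.
There are look-alikes about, which are no part of the job. Leave any brown look-alike of the clamp_plate alone.

How it is judged (in metres and radians):
On the way, in this order (a step that is already met when the one before it is completed fails the run):
1. the smaller transformer is off its peg (distance of transformer from where it was at the start of the episode above 0.07 m), for 0.1 s.
2. the smaller transformer sits flat on the pad with the stud in the middle of its hole, and the clamping plate is not yet on (horizontal distance between transformer_mid and stud_seat below 0.005 m and z of transformer_mid in the frame of stud_seat below 0.0205 m and angle between the z axis of transformer and the z axis of stud_seat, either way round below 0.06 rad and horizontal distance between clamp_plate and stud_seat above 0.05 m), for 0.2 s.
At the end, for the whole second after the job is handed in: Smaller transformer level (3.4 deg) on the pad (2.5 mm), within 5 mm of the stud's axis; plate rubber down, level, on top of it (2.5 mm), within 3 mm of the axis; both released, at rest. Larger transformer and core within 20 mm, multimeter and jar within 30 mm of their starts (horizontal distance between transformer_mid and stud_seat below 0.005 m and z of transformer_mid in the frame of stud_seat between 0.0155 and 0.0205 m and angle between the z axis of transformer and the z axis of stud_seat, either way round below 0.06 rad and horizontal distance between clamp_plate and stud_seat below 0.003 m and z of clamp_plate in the frame of stud_seat between 0.0335 and 0.0385 m and angle between clamp_plate's own z axis and vertical below 0.06 rad and linear speed of each of transformer, clamp_plate below 0.02 m/s and distance of each of big_transformer, ferrite_core from where it was at the start of the episode below 0.02 m and distance of each of multimeter, jar from where it was at the start of the episode below 0.03 m); the robot touches nothing.
It fails at once if the transformer is dropped or rammed onto the chassis (over 80 N) (contact force between transformer and chassis above 80 N).
It fails at once if the transformer is let fall or slammed onto the pad (faster than 0.35 m/s within 10 mm of its seat) (horizontal distance between transformer_mid and stud_seat below 0.03 m and z of transformer_mid in the frame of stud_seat below 0.028 m and linear speed of transformer above 0.35 m/s).
It fails at once if the larger transformer or the ferrite core is moved by more than 20 mm (distance of any of big_transformer, ferrite_core from where it was at the start of the episode above 0.02 m).
It fails at once if the multimeter or the jar is moved by more than 30 mm (distance of any of multimeter, jar from where it was at the start of the episode above 0.03 m).
It also fails if it takes over 69 s, if anything falls off the work surface, if the arm or the gripper's body presses on something with over 40 N, if the wrist force passes 120 N, or if a joint passes its speed limit or range.

## Robot

A 6-joint arm with a two-finger parallel gripper is mounted at the origin on the work surface. World frame = base frame: x ahead of the robot, y to its left, z up, the work surface at z = 0. Lengths are in mm, angles in rad, forces in N, time in s.
With the tool pointing down it reaches from about 275 to 1000 mm from the base axis. Payload 8.4 kg.
Tool frame: the origin (TCP) lies on the centre line of the jaws, within the pads' length; the fingertips stand r.tip_reach ahead of it and the grasp point (between the pads) lies 11 mm behind it (r.tip_reach is the distance from the TCP to the fingertips, in mm); z points along the fingers, y is the line along which they close (so a half turn about z gives the same grasp; the last joint's range is limited). The gripper opens to 85 mm and grips with 20 to 120 N. Pads are 22 mm wide; open, the fingers measure 114 mm over their backs; the gripper's body (76 mm by 85 mm) begins 54 mm behind the grasp point. The pads swing forward as they close: fully open they stand 13 mm farther back than shut.
Start: joints at [-1.25, 0.353, 1.633, -0, 1.155, -0.002], TCP at [198.263, -592.722, 239.281] pointing down, gripper open.
Joint ranges: [-2.63, 2.63], [-0.92, 2.1], [0.06, 2.66], [-1.3, 4.44], [0, 2.69], [-3.02, 3.02]. Speed limits (rad/s): [2.22, 2.22, 2.79, 3.14, 3.14, 3.14].

## Interface

Orientations are given as [roll, pitch, yaw] about the fixed x, y, z axes, in that order (R = Rz(yaw) Ry(pitch) Rx(roll)).
In Python, from rig import r gives the robot as it stands.
- The arm moves only by the tool carry_out, never from a script. Its argument "targets" is a list of rows, each an object with "dp": the shift along the tool's x, y, z in mm, a list of three; "yaw": the turn about the tool's z in degrees. A call has 1 to 12 rows; each row is the pose to reach, as a shift and turn from the pose commanded when the call began, along the tool's axes at that moment; what a row does not reach only later rows make up. A row lasts 1/8 s, in which the tool goes at most 62.5 mm and 10.7 degrees, less where a joint would pass 70% of its speed; a pose out of reach is approached as far as the arm can. A call with a gripper value outside its range is refused whole. "fingers" is the opening, from -1 (shut) to 1 (fully open), so that 0 is half open, set as the call begins (left out, the last holds). The fingers move at their own pace and stop on an object; "grip_force" is the grip in N (left out, the last holds). Time passes only in rows, so rows that repeat a pose let the fingers close. It gives the time, the measured TCP pose, the force, the opening and the grip force at its end, in the units of the state.
- r.sense(): the state, without advancing time (a new reading comes with each control period).
- r.grab_frame(name): name is "side" or "top" or "wrist"; returns the picture (384x512x3 uint8, red, green, blue); there is no depth.
- r.get_calibration(name): a dict with "fx", "fy", "cx", "cy" (pixels), "rvec" (rotation vector, rad) and "tvec" (3), from world to camera coordinates, as OpenCV has them. Camera axes: x right, y down, z forward; pixel columns grow to the right and rows downward; lengths in mm; the calibration is good to about 2 mm. A picture is of the moment at which its call begins: read the wrist's pose just before it. get_calibration takes no time and is no camera call; for the wrist camera it gives the pose at the moment of the call.
- r.sign_off(): hands the job in; it is judged then, once.
The state is a dict: "clock": time; "qpos": joint angles; "qvel": joint speeds; "joint_efforts": joint torques, N m; "eef_pos": TCP position; "tcp_rot": TCP orientation; "contact_force": force on the tool from outside, world axes, zero at the start; "wrist_torque": the same for the moment, N m; "opening": opening from 0.0 (shut) to 1.0 (fully open); "grasp_force": force on a finger pad.
Only numpy, scipy, OpenCV 4.12 (cv2) and the standard library are available. Lean on these libraries where they do the work, as an engineer would, in place of code of your own. Each camera call takes 0.05 s, during which the arm holds its last target. There are 200 camera calls.

## Working session

There is one attempt and no reset: what is moved stays moved. The work goes in short steps, Python scripts to look and compute and a tool call to move; the robot and the scene stay as the last step left them, time stands still between calls to the robot, and variables do not carry over. Pictures are saved under pics/ and viewed, at most 10 in all, crops included, and the job is handed in when it is done.

Besides the shell and the picture viewer there is one more tool, called after "Request:" as name([rows], argument=value, ...), one row to a line, values as JSON. carry_out: Moves the arm, as the interface text tells. Its arguments: {"type":"object","properties":{"targets":{"type":"array","items":{"type":"object","properties":{"dp":{"type":"array","items":{"type":"number"}},"yaw":{"type":"number"}}}},"fingers":{"type":"number"},"grip_force":{"type":"number"}},"required":["targets"]}

```bash
mkdir -p pics; ls; python3 - <<'E'
from rig import r
import cv2,numpy as np
print(r.sense(), r.tip_reach)
ims=[]
for n in("side","top","wrist"):
    im=r.grab_frame(n); cv2.imwrite(f"pics/{n}0.png",im[:,:,::-1])
    c=r.get_calibration(n); print(n,c)
E
```

```text
pics
{'clock': 0.0, 'qpos': array([-1.25039896e+00,  3.53640861e-01,  1.63417224e+00,  1.29338601e-05,
        1.15520245e+00, -2.39147101e-03]), 'qvel': array([ 0.00045454,  0.0012897 ,  0.00037475, -0.00079079,  0.00089782,
        0.00155516]), 'joint_efforts': array([-1.16084950e-03, -6.05252123e+01, -3.42065299e+01,  1.36686626e-05,
        9.38831217e-03,  9.88544372e-06]), 'eef_pos': array([ 198.11302343, -592.25551024,  238.54992368]), 'tcp_rot': array([-3.14016978e+00, -1.52282450e-05,  3.22783596e-01]), 'contact_force': array([-0.4737136 , -0.61735867,  0.03447246]), 'wrist_torque': array([-0.01634841,  0.02871176,  0.00904256]), 'grasp_force': 0.0, 'opening': 0.9981617745895299} 8.0
side {'fx': 413.47998745023244, 'fy': 413.47998745023244, 'cx': 253.69876627069908, 'cy': 183.79463948268136, 'rvec': array([ 0.7533871 , -2.52713538,  1.15825918]), 'tvec': array([ 390.90423669,  304.08515305, 1046.30837717])}
top {'fx': 449.72820753779746, 'fy': 449.72820753779746, 'cx': 261.83318818894384, 'cy': 186.1538517039787, 'rvec': array([ 2.16093193, -2.18120007,  0.1107977 ]), 'tvec': array([ -55.07149645,  511.36493814, 1547.08635693])}
wrist {'fx': 321.78851116046104, 'fy': 321.78851116046104, 'cx': 254.4927952239532, 'cy': 185.36055489937942, 'rvec': array([-2.33024958,  1.67573121,  0.26995605]), 'tvec': array([-623.27647057,  -41.13221381,  379.14504067])}
```

```bash
python3 - <<'E'
import cv2,numpy as np
a=[cv2.imread(f"pics/{n}0.png") for n in("side","top","wrist")]
for n,i in(("side",a[0]),("top",a[1])):
    cv2.imwrite(f"pics/{n}0b.png",cv2.resize(i,(800,600),interpolation=cv2.INTER_CUBIC))
E
```

```text
(no output)
```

View pics/side0b.png

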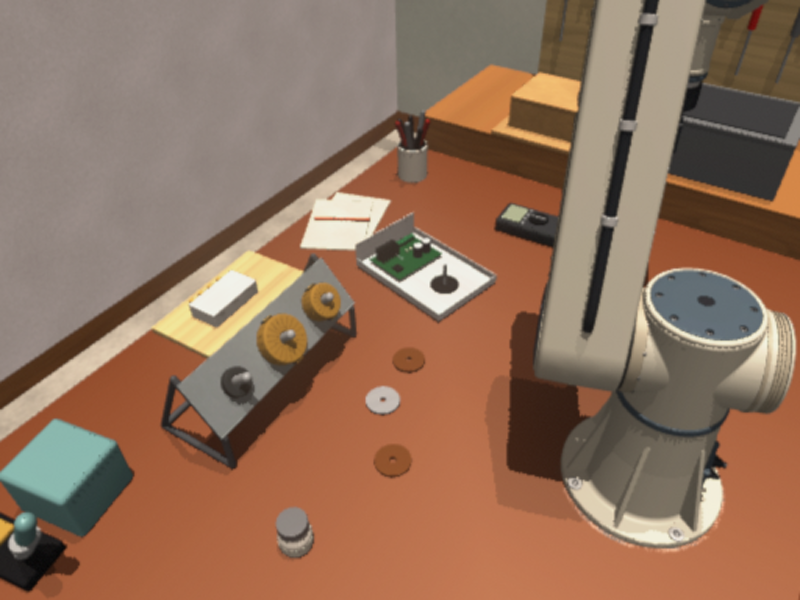

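View pics/top0b.png

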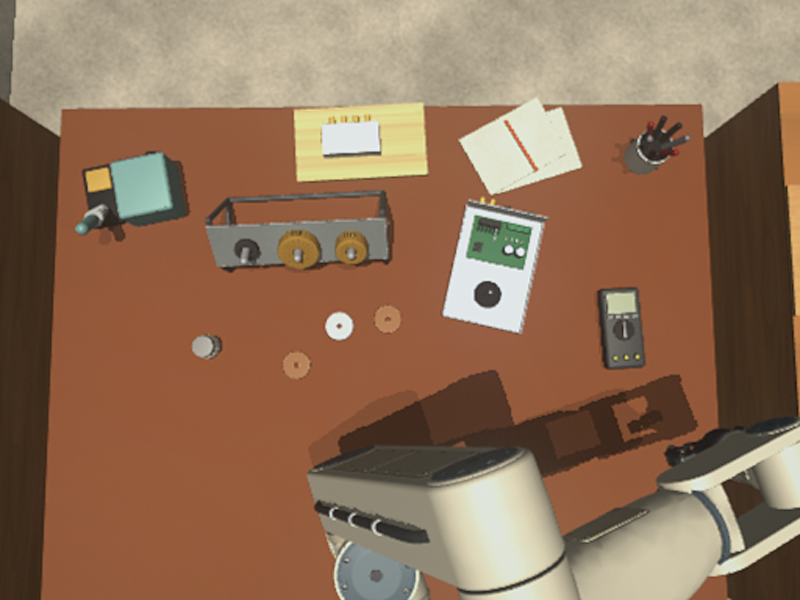

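Candidates (800x600 picture pixels, top view): amber rings at (299,251), which is larger, and (351,248), which is smaller and my pick. The dark core is at (245,250). Clamp plate: the pale disc at (339,326). The brown discs at (387,319) and (296,365) are look-alikes. The stud and pad are at (487,294). I'll check these in a close crop and measure.

```bash
cat > h.py <<'E'
import cv2,numpy as np
from rig import r
def cam(n,c=None):
    c=c or r.get_calibration(n); R=cv2.Rodrigues(np.array(c["rvec"]))[0]; t=np.array(c["tvec"])
    K=np.array([[c["fx"],0,c["cx"]],[0,c["fy"],c["cy"]],[0,0,1]]); return K,R,t
def ray(C,p):
    K,R,t=C; d=R.T@np.linalg.solve(K,[p[0],p[1],1.]); return -R.T@t,d/np.linalg.norm(d)
def onz(C,p,z):
    o,d=ray(C,p); return o+d*(z-o[2])/d[2]
def tri(rays):
    A=sum(np.eye(3)-np.outer(d,d) for o,d in rays); b=sum((np.eye(3)-np.outer(d,d))@o for o,d in rays)
    x=np.linalg.solve(A,b); return x,[round(np.linalg.norm(np.cross(x-o,d)),1) for o,d in rays]
def proj(C,P):
    K,R,t=C; q=K@(R@np.asarray(P,float)+t); return q[:2]/q[2]
def blobs(m,amin=20):
    n,l,s,c=cv2.connectedComponentsWithStats(m.astype(np.uint8)); return [(s[i,4],c[i].round(1),s[i,:4]) for i in range(1,n) if s[i,4]>=amin]
E
python3 - <<'E'
from h import *
for n,box in(("side",(90,150,250,310)),("top",(120,110,360,220))):
    im=cv2.imread(f"pics/{n}0.png"); h=cv2.cvtColor(im,cv2.COLOR_BGR2HSV)
    C=cam(n,None)
    am=(abs(h[...,0].astype(int)-18)<5)&(h[...,1]>130)&(h[...,2]>90)
    print(n,"amber",[b for b in blobs(am) if b[0]<2500])
    wh=(h[...,1]<40)&(h[...,2]>170); print("white",blobs(wh,60))
    dk=(h[...,2]<50); print("dark",blobs(dk,60))
a=cv2.imread("pics/side0.png")[160:300,100:230]; b=cv2.imread("pics/top0.png")[115:215,125:365]
a=cv2.resize(a,None,fx=3.1,fy=3.1,interpolation=cv2.INTER_CUBIC); b=cv2.resize(b,None,fx=1.6,fy=1.6)
b=cv2.resize(cv2.imread("pics/top0.png")[115:215,125:260],None,fx=2.9,fy=2.9,interpolation=cv2.INTER_CUBIC)
o=np.zeros((440,800,3),np.uint8); o[:a.shape[0],:a.shape[1]]=a; o[:b.shape[0],405:405+b.shape[1]]=b; cv2.imwrite("pics/crop1.png",o)
E
```

```text
side amber [(np.int32(20), array([310.4,  46.4]), array([306,  42,  10,   9], dtype=int32)), (np.int32(2016), array([343.3,  70.6]), array([300,  46,  72,  52], dtype=int32)), (np.int32(248), array([504.9, 122.2]), array([491,  99,  21,  41], dtype=int32)), (np.int32(44), array([484.4, 129.3]), array([479, 126,  13,   8], dtype=int32)), (np.int32(356), array([205.1, 192.2]), array([194, 181,  24,  23], dtype=int32)), (np.int32(700), array([180.1, 216.6]), array([165, 201,  31,  32], dtype=int32)), (np.int32(91), array([  3. , 338.6]), array([  0, 332,   9,  16], dtype=int32))]
white [(np.int32(1213), array([219.2, 141.7]), array([193, 124,  56,  35], dtype=int32)), (np.int32(1149), array([280. , 179.6]), array([232, 156,  82,  45], dtype=int32)), (np.int32(568), array([141.8, 187.2]), array([121, 173,  42,  29], dtype=int32)), (np.int32(255), array([457.7, 209. ]), array([414, 185,  77,  36], dtype=int32)), (np.int32(67), array([495.4, 214.6]), array([493, 202,   5,  25], dtype=int32)), (np.int32(242), array([244.4, 255.6]), array([234, 248,  21,  16], dtype=int32)), (np.int32(293), 
[... 2583 characters left out ...]
), array([459, 355,  19,  13], dtype=int32)), (np.int32(259), array([335.2, 379. ]), array([316, 371,  34,  13], dtype=int32))]
dark [(np.int32(77), array([ 70.3, 140.7]), array([ 62, 134,  18,  12], dtype=int32)), (np.int32(68), array([385.2, 213.4]), array([383, 186,   6,  49], dtype=int32)), (np.int32(180), array([490.7, 271.6]), array([470, 267,  39,  10], dtype=int32)), (np.int32(289), array([445. , 284.9]), array([426, 274,  42,  24], dtype=int32)), (np.int32(69), array([222.7, 290.8]), array([207, 286,  32,  11], dtype=int32)), (np.int32(60), array([231.5, 333.2]), array([226, 330,  12,   8], dtype=int32)), (np.int32(88), array([250., 338.]), array([241, 334,  26,   8], dtype=int32))]
```

View pics/crop1.png

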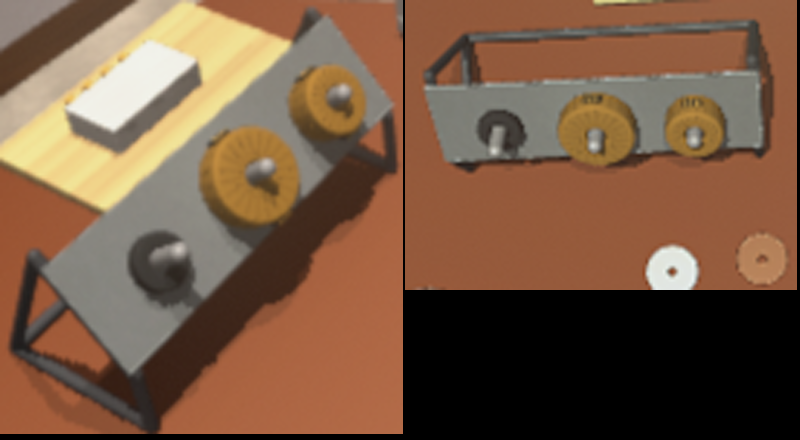

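The crop confirms it: the small amber ring is on the right-hand peg, with its tip at side px (210,190) and top px (226,165). The big ring is on the middle peg and the dark core on the left one. The pale disc is the plate.

```bash
python3 - <<'E'
from h import *
S,T=cam("side"),cam("top")
P={}
for k,s,t in(("ferr",(157.4,240.6),(155.7,166.4)),("big",(185.5,215.2),(190.9,165)),("small",(210.3,190),(225.7,165.3)),("plate",(244.4,255.6),(216.6,208.3))):
    P[k],e=tri([ray(S,s),ray(T,t)]); print(k,P[k].round(1),e)
v=P["ferr"]-P["small"]; print("len",np.linalg.norm(v)); yaw=np.arctan2(-v[0],v[1]); print("rack yaw deg",np.degrees(yaw))
print("plate top z7",onz(T,(216.6,208.3),7),onz(S,(244.4,255.6),7))
# pad: dark inside tray, both views
for n,C,c0 in(("side",S,(284,181)),("top",T,(311.7,188))):
    g=cv2.cvtColor(cv2.imread(f"pics/{n}0.png"),cv2.COLOR_BGR2GRAY)
    m=np.zeros_like(g); x,y=map(int,c0); m[y-13:y+14,x-13:x+14]=(g[y-13:y+14,x-13:x+14]<70)
    b=max(blobs(m,5),key=lambda b:b[0]); print(n,b, onz(C,b[1],12))
# tray corners top
h=cv2.cvtColor(cv2.imread("pics/top0.png"),cv2.COLOR_BGR2HSV)
m=((h[...,1]<60)&(h[...,2]>150)).astype(np.uint8); m[:, :280]=0; m[:,352:]=0; m[:128]=0; m[216:]=0
c=max(cv2.findContours(m,0,2)[0],key=cv2.contourArea); r_=cv2.minAreaRect(c); print(r_); 
print([onz(T,p,22).round(0) for p in cv2.boxPoints(r_)])
E
```

```text
ferr [563.5 279.8 161.2] [np.float64(0.7), np.float64(0.7)]
big [569.1 169.  152.7] [np.float64(0.3), np.float64(0.3)]
small [568.9  58.  158.4] [np.float64(3.6), np.float64(3.6)]
plate [435.4  99.9   6.2] [np.float64(0.5), np.float64(0.5)]
len 221.8166865161649
rack yaw deg 1.413048839643241
plate top z7 [435.81243335 100.09287127   7.        ] [434.57209638 100.27215912   7.        ]
side (np.int32(118), array([284.1, 181.7]), array([277, 176,  15,  11], dtype=int32)) [ 501.68915501 -233.44043189   12.        ]
top (np.int32(193), array([311.5, 187.9]), array([304, 180,  16,  16], dtype=int32)) [ 504.38402782 -234.97121259   12.        ]
((315.5311584472656, 172.0484161376953), (52.17276382446289, 72.8105697631836), 12.225123405456543)
[array([ 455., -131.,   22.]), array([ 707., -189.,   22.]), array([ 665., -369.,   22.]), array([ 414., -308.,   22.])]
```

```bash
cat >> h.py <<'E'
from scipy.spatial.transform import Rotation as Ro
def go(P,yawdeg=None):
    s=r.sense(); R=Ro.from_euler("xyz",s["tcp_rot"]).as_matrix()
    print("clock",round(s["clock"],2),"at",s["eef_pos"].round(1),"rot",np.degrees(s["tcp_rot"]).round(2),"dp",(R.T@(np.array(P)-s["eef_pos"])).round(1),
      "yaw", None if yawdeg is None else round((np.degrees(s["tcp_rot"][2])-yawdeg+90)%180-90,1))
E
python3 - <<'E'
from h import *
K,R,t=cam("wrist"); s=r.sense(); Rt=Ro.from_euler("xyz",s["tcp_rot"]).as_matrix()
print("cam in tool",(Rt.T@(-R.T@t-s["eef_pos"])).round(1)); print((Rt.T@R.T).round(3))
go((500,58,300),1.4)
E
```

```text
cam in tool [  80.6   -1.5 -134.1]
[[ 0.001 -0.949 -0.314]
 [ 1.     0.001  0.001]
 [-0.001 -0.314  0.949]]
clock 0.15 at [ 198.1 -592.4  238.8] rot [-179.94    0.     18.49] dp [ 492.6 -521.1  -60.7] yaw 17.1
```

Request:
carry_out([
  {"dp":[0,0,-60]},
  {"dp":[547,-557,-61],"yaw":17},
  {"dp":[547,-557,-61],"yaw":17},
  {"dp":[547,-557,-61],"yaw":17},
  {"dp":[547,-557,-61],"yaw":17},
  {"dp":[547,-557,-61],"yaw":17},
  {"dp":[547,-557,-61],"yaw":17},
  {"dp":[547,-557,-61],"yaw":17},
  {"dp":[547,-557,-61],"yaw":17},
  {"dp":[547,-557,-61],"yaw":17},
  {"dp":[547,-557,-61],"yaw":17},
  {"dp":[547,-557,-61],"yaw":17},
])

```text
schema error: expected keys dp, yaw
```

Request:
carry_out([
  {"dp":[0,0,0]},
])

```text
schema error: expected keys dp, yaw
```

Request:
carry_out([
  {"dp":[0,0,-60],"yaw":0},
  {"dp":[547,-557,-61],"yaw":17},
  {"dp":[547,-557,-61],"yaw":17},
  {"dp":[547,-557,-61],"yaw":17},
  {"dp":[547,-557,-61],"yaw":17},
  {"dp":[547,-557,-61],"yaw":17},
  {"dp":[547,-557,-61],"yaw":17},
  {"dp":[547,-557,-61],"yaw":17},
  {"dp":[547,-557,-61],"yaw":17},
  {"dp":[547,-557,-61],"yaw":17},
  {"dp":[547,-557,-61],"yaw":17},
  {"dp":[547,-557,-61],"yaw":17},
])

```text
clock: 1.65
eef_pos: [500.0, 27.4, 300.2]
tcp_rot: [3.141, -0.0, 0.026]
contact_force: [0.8, -0.9, 0.7]
opening: 0.997
grasp_force: 0.0
```

```bash
python3 - <<'E'
from h import *
go((540,110,300),1.4); go((600,58,300),1.4)
E
```

```text
clock 1.65 at [500.   27.4 300.2] rot [ 1.7999e+02 -2.0000e-02  1.5100e+00] dp [ 42.2 -81.6   0.2] yaw 0.1
clock 1.65 at [500.   27.4 300.2] rot [ 1.7999e+02 -2.0000e-02  1.5100e+00] dp [100.8 -28.    0.3] yaw 0.1
```

Request:
carry_out([
  {"dp":[42,-82,0],"yaw":0},
  {"dp":[42,-82,0],"yaw":0},
  {"dp":[42,-82,0],"yaw":0},
  {"dp":[42,-82,0],"yaw":0},
])

```text
clock: 2.15
eef_pos: [538.8, 107.8, 299.8]
tcp_rot: [3.141, 0.001, 0.026]
contact_force: [-0.3, 0.6, 0.4]
opening: 0.998
grasp_force: 0.0
```

```bash
cat > snap.py <<'E'
import sys,pickle
from h import *
c=r.get_calibration("wrist"); im=r.grab_frame("wrist")[:,:,::-1]
cv2.imwrite(f"pics/{sys.argv[1]}.png",im); pickle.dump(c,open(f"pics/{sys.argv[1]}.pkl","wb"))
go((600,58,300),1.4)
E
python3 snap.py w1
```

```text
clock 2.2 at [538.8 107.4 300. ] rot [1.7998e+02 4.0000e-02 1.4600e+00] dp [59.9 51.  -0. ] yaw 0.1
```

Request:
carry_out([
  {"dp":[58,53,0],"yaw":0},
  {"dp":[58,53,0],"yaw":0},
  {"dp":[58,53,0],"yaw":0},
  {"dp":[58,53,0],"yaw":0},
])

```text
clock: 2.7
eef_pos: [597.7, 56.9, 300.1]
tcp_rot: [-3.141, 0.001, 0.025]
contact_force: [-0.0, 0.3, 0.3]
opening: 1.001
grasp_force: 0.0
```

```bash
python3 snap.py w2; python3 -c "
import cv2,numpy as np
a=cv2.imread('pics/w1.png');b=cv2.imread('pics/w2.png')
cv2.imwrite('pics/w12.png',cv2.resize(np.hstack([a,b]),(800,300),interpolation=cv2.INTER_AREA))"
```

```text
clock 2.75 at [597.7  57.2 300.2] rot [-1.7998e+02  3.0000e-02  1.5000e+00] dp [ 2.3 -0.7  0.2] yaw 0.1
```

View pics/w12.png

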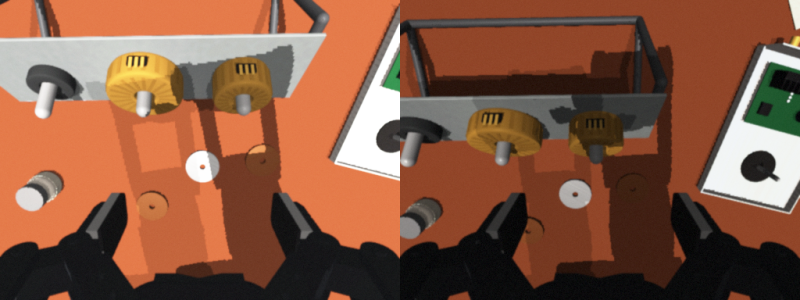

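The view shows the small ring's peg tip at about (312,142) in w1 and (252,205) in w2. The plate is pale at (259,212) in w1 and (224,248) in w2.

```bash
python3 - <<'E'
from h import *
import pickle
rays={'tip':[], 'plate':[]}; edge=[]
for n,tp in(("w1",(312,142)),("w2",(252,205))):
    C=cam("wrist",pickle.load(open(f"pics/{n}.pkl","rb"))); im=cv2.imread(f"pics/{n}.png"); h=cv2.cvtColor(im,cv2.COLOR_BGR2HSV)
    sat=h[...,1].astype(int)
    for y in range(tp[1]-36,tp[1]+10,3):
        xs=[x for x in range(tp[0]-22,tp[0]+23) if sat[y,x]<90]; print(n,y,(xs[0],xs[-1],len(xs)) if xs else None,end="; ")
    print()
    wh=(sat<60)&(h[...,2]>130)
    for b in blobs(wh,100):
        if 600<b[0]<2500 and .8<b[2][2]/b[2][3]<1.2: print("white",n,b,onz(C,b[1],7).round(1))
    # amber small
    am=(abs(h[...,0].astype(int)-19)<5)&(sat>120)
    sub=np.zeros_like(am); x,y=tp; sub[y-80:y+20,x-60:x+60]=am[y-80:y+20,x-60:x+60]
    b=max(blobs(sub),key=lambda b:b[0]); print("amber",b)
    print("predict tip proj", proj(C,(568,58,165)).round(1), "root", proj(C,(610,58,130)).round(1))
    cols=[(proj(C,(0,0,0)),)]
E
```

```text
w1 106 None; w1 109 None; w1 112 None; w1 115 None; w1 118 None; w1 121 (305, 318, 14); w1 124 (301, 319, 19); w1 127 (302, 320, 19); w1 130 (302, 320, 19); w1 133 (302, 320, 19); w1 136 (302, 320, 19); w1 139 (303, 320, 18); w1 142 (303, 320, 18); w1 145 (306, 317, 12); w1 148 None; w1 151 None; 
white w1 (np.int32(1334), array([258.6, 212.6]), array([238, 193,  43,  40], dtype=int32)) [436.6  99.9   7. ]
white w1 (np.int32(831), array([ 37.4, 254.2]), array([ 20, 239,  36,  31], dtype=int32)) [360. 430.   7.]
amber (np.int32(4100), array([309. , 107.1]), array([272,  73,  77,  72], dtype=int32))
predict tip proj [315.7 144.2] root [312.7  90.9]
w2 169 None; w2 172 None; w2 175 None; w2 178 None; w2 181 None; w2 184 None; w2 187 (243, 258, 16); w2 190 (243, 259, 17); w2 193 (242, 258, 17); w2 196 (242, 259, 18); w2 199 (242, 259, 18); w2 202 (243, 259, 17); w2 205 (244, 258, 15); w2 208 (247, 254, 8); w2 211 None; w2 214 None; 
white w2 (np.int32(1135), array([223.8, 248.3]), array([204, 231,  41,  36], dtype=int32)) [436.2  99.6   7. ]
amber (np.int32(3245), array([250.4, 169.9]), array([216, 142,  70,  58], dtype=int32))
predict tip proj [253.8 207.3] root [254.9 153.1]
```

```bash
python3 - <<'E'
from h import *
import pickle
C={n:cam("wrist",pickle.load(open(f"pics/{n}.pkl","rb"))) for n in("w1","w2")}
x,e=tri([ray(C["w1"],(311.5,147.2)),ray(C["w2"],(251,209.8))]); print("tip lower edge",x.round(1),e, "-> tip centre",(x+[5.1,0,6.1]).round(1))
for n,r0,cc in(("w1",147.2,311.5),("w2",209.8,251)):
    print(n,"at z159:",onz(C[n],(cc,r0),158.9).round(1))
    # ring sides: columns at rows -> y at ring mid plane
    for (a,b,row) in ((272,348,107),) if n=="w1" else ((216,285,170),):
        print(n,"ring y", onz(C[n],(a,row),139).round(1),onz(C[n],(b,row),139).round(1))
x,e=tri([ray(C["w1"],(258.6,212.6)),ray(C["w2"],(223.8,248.3))]); print("plate",x.round(1),e)
# panel top edge for yaw, w1: sharp gradient along columns (light panel top -> orange/frame)
im=cv2.imread("pics/w2.png"); h=cv2.cvtColor(im,cv2.COLOR_BGR2HSV)
pts=[]
for c in list(range(30,330,4)):
    col=h[100:200,c,1].astype(int); k=np.where(col<70)[0]
    if len(k)>3: pts.append((c,100+k[0]))
pts=np.array(pts,float); vx,vy,x0,y0=cv2.fitLine(pts.astype(np.float32),cv2.DIST_HUBER,0,.01,.01).ravel()
f=lambda c:y0+vy/vx*(c-x0)
a,b=onz(C["w2"],(40,f(40)),180),onz(C["w2"],(320,f(320)),180); print("edge",a.round(1),b.round(1),"yaw",np.degrees(np.arctan2(-(a-b)[0],(a-b)[1])),np.abs(pts[:,1]-f(pts[:,0])).mean())
E
```

```text
tip lower edge [564.7  60.6 162.6] [np.float64(0.3), np.float64(0.3)] -> tip centre [569.8  60.6 168.7]
w1 at z159: [564.1  60.2 158.9]
w1 ring y [595.5  94.8 139. ] [597.4  26.9 139. ]
w2 at z159: [562.9  60.4 158.9]
w2 ring y [594.6  94.6 139. ] [596.3  29.  139. ]
plate [436.5  99.8   7.2] [np.float64(0.2), np.float64(0.2)]
edge [640.6 227.  180. ] [649.    8.4 180. ] yaw 2.221714765829889 1.5349761653096967
```

Request:
carry_out([
  {"dp":[-9,-4,60],"yaw":0},
  {"dp":[-9,-4,110],"yaw":0},
  {"dp":[-9,-4,130],"yaw":0},
  {"dp":[-9,-4,130],"yaw":0},
  {"dp":[-9,-4,130],"yaw":0},
], fingers=1)

```text
clock: 3.38
eef_pos: [590.1, 61.1, 171.5]
tcp_rot: [-3.141, -0.002, 0.027]
contact_force: [0.9, -0.5, 0.4]
opening: 0.998
grasp_force: 0.0
```

```bash
python3 - <<'E'
from h import *
go((589,61,133),1.8)
im=r.grab_frame("wrist")[:,:,::-1]; c=r.get_calibration("wrist"); C=cam("wrist",c)
P=np.array([595,61.3,139.3])
for q in (P,):print(proj(C,q))
cv2.imwrite("pics/w3.png",im)
E
```

```text
clock 3.38 at [590.1  61.1 171.5] rot [-1.7999e+02 -1.0000e-01  1.5200e+00] dp [-1.2  0.1 38.5] yaw -0.3
[256.47995795 219.94073811]
```

View pics/w3.png

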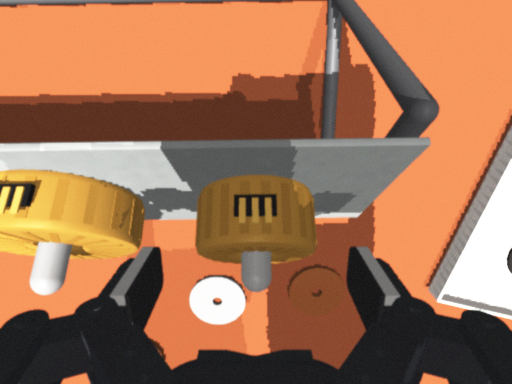

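The small ring is centred at column 256 between the open fingers. Descending and gripping.

Request:
carry_out([
  {"dp":[-1,0,20],"yaw":0},
  {"dp":[-1,0,38],"yaw":0},
  {"dp":[-1,0,38],"yaw":0},
  {"dp":[-1,0,38],"yaw":0},
])

```text
clock: 3.92
eef_pos: [589.0, 60.7, 132.7]
tcp_rot: [-3.142, -0.001, 0.026]
contact_force: [0.3, 0.4, 0.7]
opening: 0.995
grasp_force: 0.0
```

Request:
carry_out([
  {"dp":[0,0,0],"yaw":0},
  {"dp":[0,0,0],"yaw":0},
  {"dp":[0,0,0],"yaw":0},
  {"dp":[0,0,0],"yaw":0},
  {"dp":[0,0,0],"yaw":0},
  {"dp":[0,0,0],"yaw":0},
], fingers=-1, grip_force=50)

```text
clock: 4.68
eef_pos: [589.1, 60.6, 133.2]
tcp_rot: [3.142, -0.001, 0.026]
contact_force: [-1.8, -0.6, 5.5]
opening: 0.744
grasp_force: 55.2
```

Request:
carry_out([
  {"dp":[2,0,-2.3],"yaw":0},
  {"dp":[2,0,-2.3],"yaw":0},
  {"dp":[-6,0,-9],"yaw":0},
  {"dp":[-14,0,-15.8],"yaw":0},
  {"dp":[-22,0,-22.5],"yaw":0},
  {"dp":[-30,0,-29],"yaw":0},
  {"dp":[-38,0,-36],"yaw":0},
  {"dp":[-46,0,-42.5],"yaw":0},
  {"dp":[-54,0,-49],"yaw":0},
  {"dp":[-60,0,-55],"yaw":0},
  {"dp":[-70,0,-75],"yaw":0},
  {"dp":[-70,0,-75],"yaw":0},
])

```text
clock: 6.18
eef_pos: [519.1, 58.9, 208.5]
tcp_rot: [-3.141, -0.003, 0.026]
contact_force: [0.3, 0.2, -5.2]
opening: 0.746
grasp_force: 57.1
```

```bash
python3 - <<'E'
from h import *
im=np.hstack([r.grab_frame("wrist")[150:,:,::-1][:234],]); s=r.grab_frame("side")[140:260,120:300,::-1]
s=cv2.resize(s,(512,341),interpolation=cv2.INTER_CUBIC)
cv2.imwrite("pics/lift.png",np.vstack([im,s]))
print(r.sense()["opening"],r.sense()["grasp_force"]); go((500,-60,200))
E
```

```text
0.7526163188300906 57.083899425997515
clock 6.28 at [518.9  58.8 207.1] rot [-1.8e+02 -4.0e-02  1.5e+00] dp [-22.  118.3   7.1] yaw None
```

View pics/lift.png

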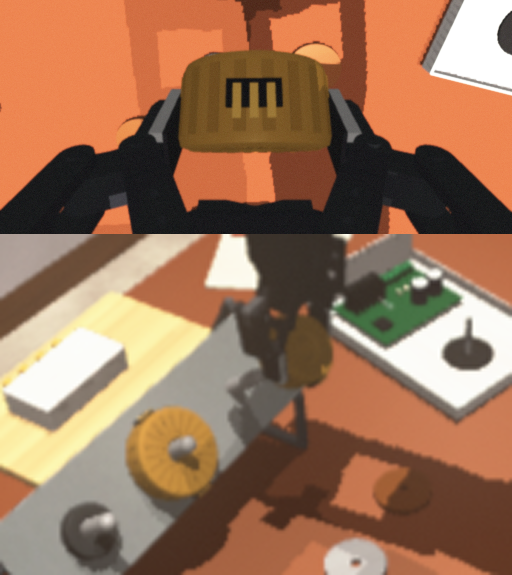

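The ring is held at its rack tilt. The tool can't tilt, so I'll level the ring by tipping it on its lower edge on free bench at about (400,-50), with a light grip.

Request:
carry_out([
  {"dp":[-40,35,20],"yaw":0},
  {"dp":[-82,70,60],"yaw":0},
  {"dp":[-122,106,100],"yaw":0},
  {"dp":[-122,106,130],"yaw":0},
  {"dp":[-122,106,160],"yaw":0},
  {"dp":[-122,106,170],"yaw":0},
  {"dp":[-122,106,170],"yaw":0},
  {"dp":[-122,106,170],"yaw":0},
])

```text
clock: 7.28
eef_pos: [400.3, -50.3, 37.9]
tcp_rot: [3.141, -0.001, 0.026]
contact_force: [-0.4, 0.4, -4.6]
opening: 0.743
grasp_force: 57.9
```

Request:
carry_out([
  {"dp":[0,0,3],"yaw":0},
  {"dp":[0,0,5],"yaw":0},
  {"dp":[0,0,6],"yaw":0},
  {"dp":[0,0,6],"yaw":0},
])

```text
clock: 7.78
eef_pos: [399.4, -50.4, 31.2]
tcp_rot: [-3.142, 0.0, 0.026]
contact_force: [0.3, -0.3, -4.6]
opening: 0.746
grasp_force: 58.0
```

Request:
carry_out([
  {"dp":[0,0,1],"yaw":0},
  {"dp":[0,0,2],"yaw":0},
  {"dp":[1,0,3],"yaw":0},
  {"dp":[2,0,3],"yaw":0},
], grip_force=25)

```text
clock: 8.28
eef_pos: [400.5, -50.4, 29.1]
tcp_rot: [-3.142, 0.002, 0.026]
contact_force: [-9.7, -1.2, 28.7]
opening: 0.745
grasp_force: 62.1
```

Request:
carry_out([
  {"dp":[0,0,0],"yaw":0},
  {"dp":[3,0,0],"yaw":0},
  {"dp":[6,0,0.5],"yaw":0},
  {"dp":[9,0,1.2],"yaw":0},
  {"dp":[12,0,2],"yaw":0},
], fingers=-1, grip_force=20)

```text
clock: 8.9
eef_pos: [411.2, -49.9, 26.3]
tcp_rot: [-3.141, 0.004, 0.026]
contact_force: [-7.7, -1.8, 11.9]
opening: 0.746
grasp_force: 62.2
```

```bash
python3 - <<'E'
from h import *
w=r.grab_frame("wrist")[150:,:,::-1]; s=r.grab_frame("side")[120:250,200:400,::-1]
cv2.imwrite("pics/tip.png",np.vstack([w,cv2.resize(s,(512,332),interpolation=cv2.INTER_CUBIC)]))
E
```

```text
(no output)
```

View pics/tip.png

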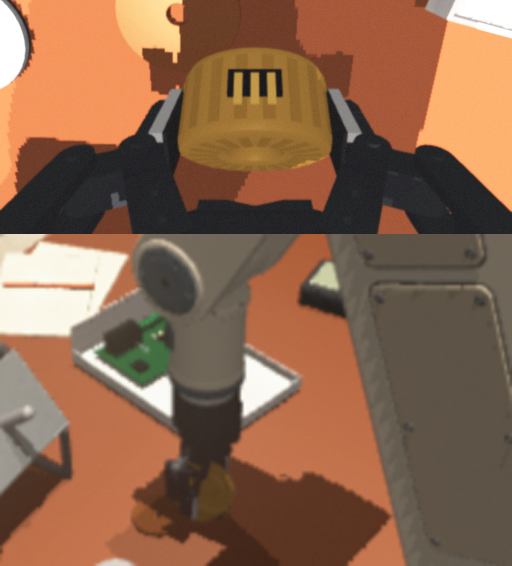

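The ring is rotating: its upper face now shows at the bottom of the wrist view. The brown disc is ahead-left, with its hole at wrist px (178,163). I'll check the clearance.

```bash
python3 - <<'E'
from h import *
print(onz(cam("top"),(387/1.5625,319/1.5625),5), onz(cam("wrist"),(178,163),5))
go((430,-50,15))
E
```

```text
[449.5031779   -9.35261408   5.        ] [450.97463498  -9.57635511   5.        ]
clock 9.0 at [411.5 -49.9  26.3] rot [-179.98    0.23    1.51] dp [18.5  0.6 11.2] yaw None
```

Continuing there would push the brown disc, so I'll lift and shift to a clear spot first.

Request:
carry_out([
  {"dp":[0,0,-25],"yaw":0},
  {"dp":[-20,10,-25],"yaw":0},
  {"dp":[-42,20,-25],"yaw":0},
  {"dp":[-42,20,-10],"yaw":0},
  {"dp":[-42,20,-3],"yaw":0},
  {"dp":[-42,20,-1],"yaw":0},
], grip_force=40)

```text
clock: 9.75
eef_pos: [371.0, -71.1, 26.6]
tcp_rot: [-3.141, 0.002, 0.026]
contact_force: [-2.6, -1.9, 8.7]
opening: 0.742
grasp_force: 61.4
```

Request:
carry_out([
  {"dp":[0,0,1],"yaw":0},
  {"dp":[3,0,2],"yaw":0},
  {"dp":[6,0,3.5],"yaw":0},
  {"dp":[9,0,5],"yaw":0},
  {"dp":[9,0,5],"yaw":0},
], grip_force=20)

```text
clock: 10.38
eef_pos: [379.8, -70.7, 22.4]
tcp_rot: [-3.141, 0.003, 0.027]
contact_force: [-5.6, -1.2, 8.7]
opening: 0.748
grasp_force: 63.1
```

Request:
carry_out([
  {"dp":[2,0,1.5],"yaw":0},
  {"dp":[4,0,3],"yaw":0},
  {"dp":[6,0,5],"yaw":0},
  {"dp":[7,0,6],"yaw":0},
  {"dp":[7,0,6],"yaw":0},
])

```text
clock: 11.0
eef_pos: [387.6, -70.6, 16.6]
tcp_rot: [-3.142, 0.001, 0.027]
contact_force: [-3.3, -0.9, 9.4]
opening: 0.75
grasp_force: 65.2
```

Request:
carry_out([
  {"dp":[1,0,1],"yaw":0},
  {"dp":[2,0,2],"yaw":0},
  {"dp":[3,0,3],"yaw":0},
  {"dp":[3,0,3],"yaw":0},
])

```text
clock: 11.5
eef_pos: [390.6, -70.5, 13.7]
tcp_rot: [-3.142, 0.001, 0.027]
contact_force: [-3.2, -2.1, 11.4]
opening: 0.748
grasp_force: 66.5
```

```bash
python3 - <<'E'
from h import *
w=r.grab_frame("wrist")[:,:,::-1]
cv2.imwrite("pics/flat.png",w); go((387,-70,16))
E
```

```text
clock 11.55 at [390.6 -70.5  13.7] rot [-1.80e+02  5.00e-02  1.54e+00] dp [-3.6 -0.6 -2.3] yaw None
```

View pics/flat.png

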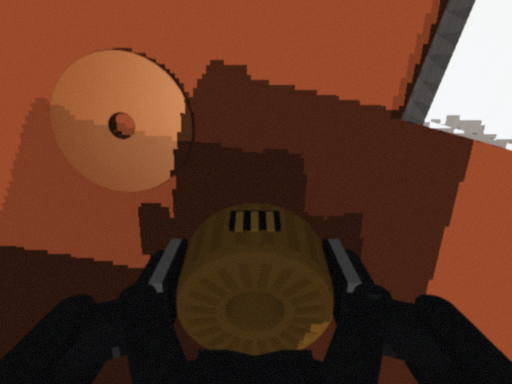

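Nearly flat: the top face is centred at about (255,308). I'll open to let it settle flat, then look again.

Request:
carry_out([
  {"dp":[0,0,0],"yaw":0},
  {"dp":[0,0,0],"yaw":0},
  {"dp":[0,0,0],"yaw":0},
  {"dp":[0,0,-2],"yaw":0},
], fingers=1)

```text
clock: 12.05
eef_pos: [390.9, -70.6, 15.1]
tcp_rot: [-3.142, 0.0, 0.026]
contact_force: [-0.7, 0.4, 0.8]
opening: 1.0
grasp_force: 0.0
```

```bash
cat > ringm.py <<'E'
from h import *
C=cam("wrist"); im=r.grab_frame("wrist")[:,:,::-1]; im=im.copy(); cv2.imwrite("pics/ringnow.png",im)
h=cv2.cvtColor(im,cv2.COLOR_BGR2HSV)
am=((abs(h[...,0].astype(int)-19)<6)&(h[...,1]>110)).astype(np.uint8); am[:150]=0
b=max(blobs(am),key=lambda b:b[0]); print(b)
s=r.sense(); print("tcp",s["eef_pos"].round(1),s["opening"])
E
python3 ringm.py
```

```text
(np.int32(18550), array([254.2, 269. ]), array([178, 187, 155, 158], dtype=int32))
tcp [391.  -70.6  15.4] 1.0022927565444484
```

View pics/ringnow.png

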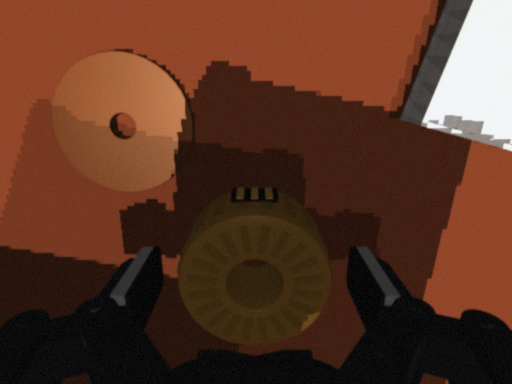

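Flat now: its top face has the hole at about (254,284). I'll compute its centre for the regrip.

```bash
python3 - <<'E'
from h import *
C=cam("wrist"); im=cv2.imread("pics/ringnow.png")
print("near edge",onz(C,(255,344.5),36),"L",onz(C,(178,276),36)[1],"R",onz(C,(332.5,276),36)[1])
for cx in (385,388,391,394):
    c=np.array([cx,-70.5,36]); P=np.array([proj(C,c+32.7*np.array([np.cos(a),np.sin(a),0])) for a in np.linspace(0,6.28,60)])
    H=np.array([proj(C,c+11*np.array([np.cos(a),np.sin(a),0])) for a in np.linspace(0,6.28,60)])
    print(cx,P.min(0).round(0),P.max(0).round(0),"hole",H.min(0).round(0),H.max(0).round(0))
g=cv2.cvtColor(im,cv2.COLOR_BGR2GRAY); print(g[250:320:2,254].tolist()); print(g[284,215:295:2].tolist())
E
```

```text
near edge [359.35502743 -70.3890596   36.        ] L -37.90846684277499 R -101.13465304568757
385 [179. 225.] [335. 357.] hole [231. 273.] [283. 317.]
388 [178. 218.] [336. 352.] hole [231. 267.] [284. 312.]
391 [178. 210.] [337. 346.] hole [231. 260.] [284. 306.]
394 [178. 203.] [338. 341.] hole [231. 254.] [284. 300.]
[45, 49, 46, 49, 46, 25, 26, 26, 29, 35, 36, 39, 39, 38, 32, 37, 36, 39, 39, 35, 38, 38, 39, 42, 40, 37, 40, 39, 42, 42, 52, 52, 49, 50, 48]
[43, 45, 49, 45, 47, 39, 37, 33, 36, 36, 33, 37, 38, 34, 38, 40, 35, 35, 37, 39, 34, 37, 41, 39, 36, 37, 31, 34, 37, 34, 33, 37, 35, 35, 41, 48, 44, 44, 45, 43]
```

Request:
carry_out([
  {"dp":[0,0,1],"yaw":0},
  {"dp":[0,0,1],"yaw":0},
  {"dp":[0,0,1],"yaw":0},
  {"dp":[0,0,1],"yaw":0},
  {"dp":[0,0,1],"yaw":0},
  {"dp":[0,0,1],"yaw":0},
], fingers=-1, grip_force=60)

```text
clock: 12.85
eef_pos: [391.0, -70.5, 14.4]
tcp_rot: [-3.142, -0.0, 0.026]
contact_force: [-1.4, 0.8, 7.6]
opening: 0.744
grasp_force: 64.3
```

Request:
carry_out([
  {"dp":[0,0,-20],"yaw":0},
  {"dp":[0,0,-60],"yaw":0},
  {"dp":[0,0,-110],"yaw":0},
  {"dp":[5,60,-110],"yaw":0},
  {"dp":[10,120,-110],"yaw":0},
  {"dp":[10,130,-110],"yaw":0},
  {"dp":[10,130,-110],"yaw":0},
  {"dp":[10,130,-110],"yaw":0},
])

```text
clock: 13.85
eef_pos: [403.5, -199.0, 123.6]
tcp_rot: [-3.14, 0.002, 0.027]
contact_force: [0.2, 1.0, -4.3]
opening: 0.74
grasp_force: 70.7
```

```bash
python3 snap.py s1
```

```text
clock 13.9 at [ 403.7 -199.   123.7] rot [-1.7995e+02  7.0000e-02  1.5600e+00] dp [ 203.  -251.7 -176.3] yaw 0.2
```

Request:
carry_out([
  {"dp":[0,50,0],"yaw":0},
  {"dp":[0,70,0],"yaw":0},
  {"dp":[0,70,0],"yaw":0},
  {"dp":[0,70,0],"yaw":0},
])

```text
clock: 14.4
eef_pos: [405.7, -269.0, 123.8]
tcp_rot: [-3.14, 0.001, 0.026]
contact_force: [0.1, 0.6, -5.0]
opening: 0.746
grasp_force: 70.9
```

```bash
python3 snap.py s2;  python3 -c "
import cv2,numpy as np
a=cv2.imread('pics/s1.png');b=cv2.imread('pics/s2.png')
cv2.imwrite('pics/s12.png',cv2.resize(np.hstack([a,b])[:300],(800,234)))
from h import *
import pickle
for n in('s1','s2'):
    C=cam('wrist',pickle.load(open(f'pics/{n}.pkl','rb'))); print(n,proj(C,(503,-234,12)),proj(C,(503,-234,66.5)))
    im=cv2.imread(f'pics/{n}.png'); g=cv2.cvtColor(im,cv2.COLOR_BGR2GRAY)
    for t in (50,):
        print([b for b in blobs(g<t,150)][:12])
"
```

```text
clock 14.45 at [ 405.8 -269.   123.9] rot [-1.7994e+02  5.0000e-02  1.5300e+00] dp [ 202.7 -321.8 -176. ] yaw 0.1
s1 [309.75521222  51.48305152] [326.0069563   43.52210927]
[(np.int32(5965), array([310.1,  49.4]), array([268,   3,  86,  93], dtype=int32)), (np.int32(321), array([ 46.3, 109.4]), array([18, 78, 40, 72], dtype=int32)), (np.int32(67426), array([234.8, 295.2]), array([  0, 131, 512, 253], dtype=int32))]
s2 [210.6450366   51.99703349] [197.73088073  44.14350051]
[(np.int32(5878), array([212.6,  49.7]), array([170,   4,  85,  92], dtype=int32)), (np.int32(71998), array([234.2, 288.3]), array([  0,  87, 512, 297], dtype=int32)), (np.int32(273), array([508. , 245.4]), array([501, 218,  11,  49], dtype=int32))]
```

```bash
python3 - <<'E'
from h import *
import pickle
rs=[]
for n in("s1","s2"):
    C=cam("wrist",pickle.load(open(f"pics/{n}.pkl","rb"))); im=cv2.imread(f"pics/{n}.png"); g=cv2.cvtColor(im,cv2.COLOR_BGR2GRAY)
    m=(g<60).astype(np.uint8); m[110:]=0; m[:,:150]=0;m[:,380:]=0
    c=max(cv2.findContours(m,0,1)[0],key=cv2.contourArea); hull=cv2.convexHull(c)
    e=cv2.fitEllipseDirect(hull); print(n,e)
    W=np.array([onz(C,p[0],12) for p in hull])[:,:2]
    A=np.c_[2*W,np.ones(len(W))]; s=np.linalg.lstsq(A,(W**2).sum(1),rcond=None)[0]; print("circle",s[:2].round(2),"r",np.sqrt(s[2]+s[0]**2+s[1]**2).round(2))
    rs.append(ray(C,e[0]))
    # stud bright pixels within the pad
    inside=cv2.erode(cv2.fillConvexPoly(np.zeros_like(g),hull,1),np.ones((5,5)))
    ys,xs=np.where((inside>0)&(g>48)); print("bright",len(xs),[(xs.min(),xs.max(),ys.min(),ys.max())] if len(xs) else 0, g[inside>0].min(), np.median(g[inside>0]))
    cc=int(e[0][1])-3
    x0,y0=map(int,e[0]); sub=g[y0-20:y0+14,x0-32:x0+36]
    print("\n".join(" ".join(f"{v:2d}" for v in row[::2]) for row in sub[::3]))
print(tri(rs))
E
```

```text
s1 ((310.6100769042969, 49.19918441772461), (84.84959411621094, 93.83379364013672), 19.880455017089844)
circle [ 503.24 -234.51] r 30.26
bright 285 [(np.int64(307), np.int64(333), np.int64(35), np.int64(55))] 2 29.0
30 30 30 30 28 26 28 28 29 29 30 26 30 28 31 29 30 29 29 33 31 31 29 32 26 32 29 29 31 29 34 29 25 29
24 29 29 31 29 26 29 29 27 30 29 32 28 32 29 34 28 33 33 27 29 34 31 31 28 30 33 29 28 35 32 29 31 33
30 31 34 32 29 30 30 31 29 31 30 30 30 31 28 28 28 29 30 27 30 30 35 46 49 51 36 32 29 30 32 33 28 36
28 31 32 32 33 31 31 30 27 31 34 27 31 31 30 31 31 30 32 15 21 53 64 82 129 148 109 45 29 31 32 30 30 28
27 30 33 30 34 32 26 32 30 28 25 26 27 29 25 31 32 22 39 46 45 67 79 172 224 227 222 113 35 27 31 34 30 30
17 13 31 28 28 25 29 31 33 28 26 26 23 26 25 26 28 26 30 51 50 70 88 198 229 229 218 111 33 34 29 32 28 32
15 18 18 17 27 30 28 30 30 26 26 22 25 24 28 41 58 32 34 60 51 60 77 111 162 164 108 63 37 28 33 33 34 31
13  8 18 12 26 30 28 31 30 29 23 21 20 25 42 48 50 26 36 41 50 49 69 68 73 68 56 35 34 31 32 27 31 28
13 16 13 15 30 32 35 28 32 32 24 30 24 26 44 49 42 
[... 1202 characters left out ...]
31 31 31 31 35 68 102 210 226 181 89 65 67 41 28 30 26 12 17 12 29 32 27 25 30 33 30 28 33 29 30 29
29 32 33 27 33 28 29 32 64 79 78 75 70 56 40 26 26 32 41 23 14 17 28 30 30 27 31 31 28 31 30 28 30 31
29 29 30 28 33 33 33 31 33 36 48 47 61 47 36 43 34 30 39 25 18 33 31 32 32 32 29 29 33 27 29 32 31 33
28 30 26 31 31 30 28 29 30 29 28 29 31 38 39 48 40 37 28 26 29 31 31 33 32 26 27 28 28 27 26 28 33 35
32 30 30 33 31 29 26 30 33 33 27 31 32 25 34 32 27 35 31 29 29 29 26 26 33 34 29 29 31 33 36 30 33 34
32 35 33 34 29 30 29 31 34 32 30 31 26 35 36 29 30 28 31 26 32 30 28 33 32 30 29 32 29 28 29 33 33 29
(array([ 504.75371729, -234.82829016,    9.80053528]), [np.float64(0.1), np.float64(0.1)])
```

```bash
python3 - <<'E'
from h import *
import pickle
rs=[]
for n in("s1","s2"):
    C=cam("wrist",pickle.load(open(f"pics/{n}.pkl","rb"))); im=cv2.imread(f"pics/{n}.png"); g=cv2.cvtColor(im,cv2.COLOR_BGR2GRAY).astype(float)
    sub=g.copy(); sub[70:]=0; sub[:25]=0; sub[:,:185]=0; sub[:,340:]=0
    if n=="s1": sub[:,:305]=0
    else: sub[:,220:]=0
    w=(sub>130); p=np.argwhere(w).mean(0)[::-1]; print(n,p,w.sum(),onz(C,p,64)); rs.append(ray(C,p))
print(tri(rs)); go((504,-235,124))
E
```

```text
s1 [327.48529412  42.72058824] 68 [ 503.67971902 -235.27979462   64.        ]
s2 [199.5  43.5] 72 [ 503.57814888 -234.57594955   64.        ]
(array([ 503.44155101, -234.88327344,   65.93361349]), [np.float64(0.0), np.float64(0.0)])
clock 14.45 at [ 405.8 -269.   123.9] rot [-1.7994e+02  5.0000e-02  1.5300e+00] dp [ 99.1 -31.3  -0.1] yaw None
```

Request:
carry_out([
  {"dp":[50,-16,0],"yaw":0},
  {"dp":[99,-31.5,0],"yaw":0},
  {"dp":[99,-31.5,20],"yaw":0},
  {"dp":[99,-31.5,35],"yaw":0},
  {"dp":[99,-31.5,35],"yaw":0},
  {"dp":[99,-31.5,35],"yaw":0},
])

```text
clock: 15.2
eef_pos: [504.0, -236.3, 89.5]
tcp_rot: [-3.142, 0.0, 0.026]
contact_force: [0.5, -0.1, -5.0]
opening: 0.745
grasp_force: 70.6
```

```bash
python3 -c "
from h import *
go((504,-235,26.4))"
```

```text
clock 15.2 at [ 504.  -236.3   89.5] rot [-180.      0.      1.47] dp [ 0.  -1.3 63.1] yaw None
```

Request:
carry_out([
  {"dp":[0,-1.3,0],"yaw":0},
  {"dp":[0,-1.3,10],"yaw":0},
  {"dp":[0,-1.3,20],"yaw":0},
  {"dp":[0,-1.3,30],"yaw":0},
  {"dp":[0,-1.3,40],"yaw":0},
  {"dp":[0,-1.3,50],"yaw":0},
  {"dp":[0,-1.3,56],"yaw":0},
  {"dp":[0,-1.3,59],"yaw":0},
  {"dp":[0,-1.3,59],"yaw":0},
])

```text
clock: 16.32
eef_pos: [504.3, -234.9, 30.1]
tcp_rot: [-3.142, 0.0, 0.026]
contact_force: [0.2, -0.2, -4.4]
opening: 0.742
grasp_force: 70.9
```

Request:
carry_out([
  {"dp":[0,0,1],"yaw":0},
  {"dp":[0,0,2],"yaw":0},
  {"dp":[0,0,3],"yaw":0},
  {"dp":[0,0,3.5],"yaw":0},
  {"dp":[0,0,3.5],"yaw":0},
])

```text
clock: 16.95
eef_pos: [504.2, -234.9, 26.6]
tcp_rot: [-3.142, 0.0, 0.026]
contact_force: [-0.1, 0.6, -4.7]
opening: 0.743
grasp_force: 70.9
```

Request:
carry_out([
  {"dp":[0,0,0.5],"yaw":0},
  {"dp":[0,0,1],"yaw":0},
  {"dp":[0,0,1.5],"yaw":0},
  {"dp":[0,0,1.5],"yaw":0},
])

```text
clock: 17.45
eef_pos: [504.3, -234.9, 26.5]
tcp_rot: [3.142, -0.0, 0.026]
contact_force: [-5.4, 2.6, 14.7]
opening: 0.743
grasp_force: 73.3
```

Seated at the expected height. Release and rise.

Request:
carry_out([
  {"dp":[0,0,0.5],"yaw":0},
  {"dp":[0,0,0.5],"yaw":0},
  {"dp":[0,0,0.5],"yaw":0},
  {"dp":[0,0,0.5],"yaw":0},
  {"dp":[0,0,-20],"yaw":0},
  {"dp":[0,0,-60],"yaw":0},
  {"dp":[-40,0,-110],"yaw":0},
  {"dp":[-40,0,-150],"yaw":0},
  {"dp":[-40,0,-150],"yaw":0},
  {"dp":[-40,0,-150],"yaw":0},
], fingers=1)

```text
clock: 18.7
eef_pos: [464.1, -235.8, 174.7]
tcp_rot: [-3.141, 0.0, 0.026]
contact_force: [0.2, 0.9, -0.8]
opening: 0.998
grasp_force: 0.0
```

```bash
python3 snap.py p1; python3 - <<'E'
from h import *
import pickle
C=cam("wrist",pickle.load(open("pics/p1.pkl","rb"))); im=cv2.imread("pics/p1.png"); h=cv2.cvtColor(im,cv2.COLOR_BGR2HSV)
am=((abs(h[...,0].astype(int)-19)<6)&(h[...,1]>110)).astype(np.uint8); print([b for b in blobs(am,500)])
for o in ((503.5,-234.9),):
    a=np.linspace(0,6.28,60); c=np.array([*o,0])
    for z,R in((48,33),(48,11),(12,33)):
        P=np.array([proj(C,c+[R*np.cos(t),R*np.sin(t),z]) for t in a]); print(z,R,P.min(0).round(1),P.max(0).round(1))
print("tip",proj(C,(503.5,-234.9,66)))
go((436.5,99.8,150),1.5)
E
```

```text
clock 18.75 at [ 463.8 -235.6  174.1] rot [-1.7995e+02  8.0000e-02  1.5000e+00] dp [ 143.7 -290.  -125.9] yaw 0.1
[(np.int32(4558), array([254.8, 130.4]), array([216,  90,  78,  83], dtype=int32))]
48 33 [215.4  89.6] [297.  171.4]
48 11 [242.6 118.3] [269.7 145.5]
12 33 [219.9  88.3] [292. 161.]
tip [256.28959928 135.84379284]
clock 18.75 at [ 463.8 -235.6  174.1] rot [-1.7995e+02  8.0000e-02  1.5000e+00] dp [ -18.5 -336.    24.4] yaw 0.0
```

The transformer outline matches the seated prediction within about 1 mm. Now the plate.

Request:
carry_out([
  {"dp":[-10,-60,20],"yaw":0},
  {"dp":[-18,-120,24],"yaw":0},
  {"dp":[-18,-180,24],"yaw":0},
  {"dp":[-18,-240,24],"yaw":0},
  {"dp":[-18,-300,50],"yaw":0},
  {"dp":[-18,-336,90],"yaw":0},
  {"dp":[-18,-336,110],"yaw":0},
  {"dp":[-18,-336,110],"yaw":0},
  {"dp":[-18,-336,110],"yaw":0},
])

```text
clock: 19.88
eef_pos: [437.5, 99.2, 65.1]
tcp_rot: [3.141, 0.001, 0.026]
contact_force: [0.4, -0.5, -0.8]
opening: 0.997
grasp_force: 0.0
```

```bash
cat > plate.py <<'E'
from h import *
c=r.get_calibration("wrist"); C=cam("wrist",c); im=r.grab_frame("wrist")[:,:,::-1].copy(); cv2.imwrite("pics/pl.png",im)
h=cv2.cvtColor(im,cv2.COLOR_BGR2HSV); g=cv2.cvtColor(im,cv2.COLOR_BGR2GRAY)
m=((h[...,1]<70)&(h[...,2]>110)).astype(np.uint8)
import sys; z=float(sys.argv[1])
for ct in cv2.findContours(m,0,1)[0]:
    A=cv2.contourArea(ct)
    if A<1500: continue
    hull=cv2.convexHull(ct); W=np.array([onz(C,p[0],z) for p in hull])[:,:2]
    D=np.c_[2*W,np.ones(len(W))]; s=np.linalg.lstsq(D,(W**2).sum(1),rcond=None)[0]; R=np.sqrt(s[2]+s[0]**2+s[1]**2)
    fill=cv2.fillConvexPoly(np.zeros_like(m),hull,1); hole=blobs(cv2.erode(fill,np.ones((7,7)))*(1-m),20)
    print("blob",A,cv2.boundingRect(ct),"circle",s[:2].round(2),"R",R.round(2),"holes",[(b[0],b[1],onz(C,b[1],z).round(2)) for b in hole])
go((436.5,99.8,10),1.5)
E
python3 plate.py 7
```

```text
blob 6557.0 (208, 166, 95, 89) circle [435.97 100.07] R 30.96 holes [(np.int32(195), array([254.9, 211.9]), array([436.03, 100.11,   7.  ]))]
clock 19.93 at [437.9  99.1  65.5] rot [-1.80e+02 -2.00e-02  1.45e+00] dp [-1.4 -0.7 55.5] yaw -0.1
```

Request:
carry_out([
  {"dp":[-1.9,-1,20],"yaw":0},
  {"dp":[-1.9,-1,40],"yaw":0},
  {"dp":[-1.9,-1,50],"yaw":0},
  {"dp":[-1.9,-1,55.5],"yaw":0},
  {"dp":[-1.9,-1,55.5],"yaw":0},
  {"dp":[-1.9,-1,55.5],"yaw":0},
])

```text
clock: 20.68
eef_pos: [436.0, 100.5, 10.1]
tcp_rot: [-3.141, -0.001, 0.026]
contact_force: [0.0, -0.5, 0.2]
opening: 1.002
grasp_force: 0.0
```

Request:
carry_out([
  {"dp":[0,0,0],"yaw":0},
  {"dp":[0,0,0],"yaw":0},
  {"dp":[0,0,0],"yaw":0},
  {"dp":[0,0,0],"yaw":0},
  {"dp":[0,0,0],"yaw":0},
  {"dp":[0,0,0],"yaw":0},
], fingers=-1, grip_force=25)

```text
clock: 21.42
eef_pos: [439.5, 101.0, 13.3]
tcp_rot: [-3.14, -0.008, 0.026]
contact_force: [-4.1, -5.0, 54.7]
opening: 0.471
grasp_force: 27.6
```

The fingers closed above the plate and are pressing on it. Raise first, then reopen and go lower.

Request:
carry_out([
  {"dp":[0,0,-10],"yaw":0},
  {"dp":[0,0,-40],"yaw":0},
  {"dp":[0,0,-55],"yaw":0},
  {"dp":[0,0,-55],"yaw":0},
])

```text
clock: 21.92
eef_pos: [436.4, 100.6, 65.5]
tcp_rot: [-3.141, -0.002, 0.026]
contact_force: [0.3, -0.8, -0.1]
opening: 0.002
grasp_force: 0.0
```

Request:
carry_out([
  {"dp":[0,0,0],"yaw":0},
  {"dp":[0,0,0],"yaw":0},
  {"dp":[0,0,0],"yaw":0},
  {"dp":[0,0,0],"yaw":0},
], fingers=1)

```text
clock: 22.42
eef_pos: [435.4, 100.4, 64.3]
tcp_rot: [3.141, 0.001, 0.026]
contact_force: [1.1, 0.0, 0.7]
opening: 0.845
grasp_force: 0.0
```

```bash
python3 plate.py 7
```

```text
blob 6643.5 (209, 163, 96, 90) circle [436.05 100.35] R 30.96 holes [(np.int32(197), array([256.6, 209.3]), array([436.15, 100.27,   7.  ]))]
clock 22.48 at [435.5 100.4  64.4] rot [1.80e+02 3.00e-02 1.49e+00] dp [ 1.   0.6 54.4] yaw -0.0
```

Request:
carry_out([
  {"dp":[0.6,0,20],"yaw":0},
  {"dp":[0.6,0,40],"yaw":0},
  {"dp":[0.6,0,55],"yaw":0},
  {"dp":[0.6,0,60],"yaw":0},
  {"dp":[0.6,0,60],"yaw":0},
  {"dp":[0.6,0,60],"yaw":0},
], fingers=1)

```text
clock: 23.22
eef_pos: [436.6, 100.5, 5.1]
tcp_rot: [-3.141, -0.001, 0.026]
contact_force: [-0.6, 0.0, -0.5]
opening: 1.001
grasp_force: 0.0
```

Request:
carry_out([
  {"dp":[0,0,0],"yaw":0},
  {"dp":[0,0,0],"yaw":0},
  {"dp":[0,0,0],"yaw":0},
  {"dp":[0,0,0],"yaw":0},
], fingers=-1, grip_force=25)

```text
clock: 23.72
eef_pos: [436.5, 100.5, 5.3]
tcp_rot: [-3.141, -0.001, 0.026]
contact_force: [-0.9, -1.3, 7.2]
opening: 0.701
grasp_force: 25.3
```

Request:
carry_out([
  {"dp":[0,0,-10],"yaw":0},
  {"dp":[0,0,-50],"yaw":0},
  {"dp":[0,0,-110],"yaw":0},
  {"dp":[0,60,-145],"yaw":0},
  {"dp":[0,120,-145],"yaw":0},
  {"dp":[0,180,-145],"yaw":0},
  {"dp":[0,240,-145],"yaw":0},
  {"dp":[0,300,-145],"yaw":0},
  {"dp":[-10,335,-145],"yaw":0},
  {"dp":[-10,335,-145],"yaw":0},
  {"dp":[-10,335,-145],"yaw":0},
], grip_force=35)

```text
clock: 25.1
eef_pos: [434.6, -234.3, 149.8]
tcp_rot: [-3.141, 0.0, 0.025]
contact_force: [0.3, 1.0, -1.3]
opening: 0.696
grasp_force: 38.6
```

```bash
python3 - <<'E'
from h import *
s=r.sense(); print(s["eef_pos"],s["opening"],s["grasp_force"])
C=cam("wrist"); im=r.grab_frame("wrist")[:,:,::-1].copy(); cv2.imwrite("pics/held.png",im)
h=cv2.cvtColor(im,cv2.COLOR_BGR2HSV); R=Ro.from_euler("xyz",s["tcp_rot"]).as_matrix()
z=s["eef_pos"][2]-5.3+7
print("z top",z,"predicted hole px",proj(C,[*s["eef_pos"][:2],z]))
m=((h[...,1]<70)&(h[...,2]>60)).astype(np.uint8); m[:200]=0
for ct in cv2.findContours(m,0,1)[0]:
    if cv2.contourArea(ct)<1000: continue
    hull=cv2.convexHull(ct); fill=cv2.fillConvexPoly(np.zeros_like(m),hull,1)
    for b in blobs(cv2.erode(fill,np.ones((7,7)))*(1-m),60): print(cv2.boundingRect(ct),b, onz(C,b[1],z)-s["eef_pos"])
am=((abs(h[...,0].astype(int)-19)<6)&(h[...,1]>110)).astype(np.uint8); am[210:]=0
b=max(blobs(am,300),key=lambda b:b[0]); print("ring",b)
a=np.linspace(0,6.28,60)
for z,Q in((48,33),(48,11),(12,33)):
    P=np.array([proj(C,np.array([503.5+Q*np.cos(t),-234.9+Q*np.sin(t),z])) for t in a]); print(z,Q,P.min(0).round(1),P.max(0).round(1))
go((503.5,-234.9,90),1.5)
cv2.imwrite("pics/heldv.png",cv2.resize(im,(800,600),interpolation=cv2.INTER_CUBIC))
E
```

```text
[ 434.63116647 -234.27302676  149.84087507] 0.6962726048839523 38.6417450895533
z top 151.54087506938848 predicted hole px [257.24316493 259.18928318]
(195, 264, 120, 51) (np.int32(1660), array([266.1, 285. ]), array([218, 268,  94,  37], dtype=int32)) [-14.07766217  -4.68698777   1.7       ]
ring (np.int32(6065), array([258.2,  94.9]), array([213,  47,  90,  99], dtype=int32))
48 33 [213.   45.3] [306.4 142.2]
48 11 [244.2  79.6] [275.3 111.8]
12 33 [218.4  49.9] [299.6 134.3]
clock 25.15 at [ 434.8 -233.9  149.8] rot [-1.7998e+02  1.0000e-02  1.5100e+00] dp [68.6  2.8 59.8] yaw 0.0
```

View pics/heldv.png

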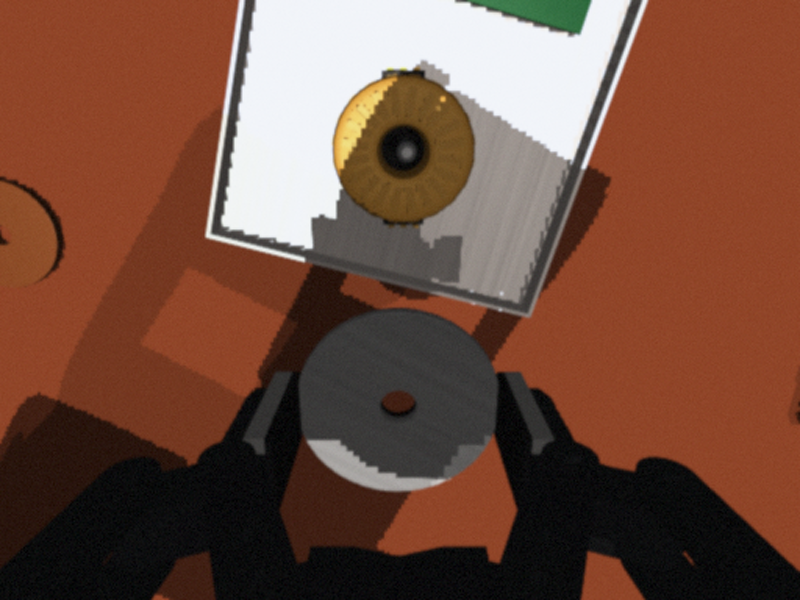

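In the last picture (800 px scale) the transformer sits on the pad with the stud tip at (405,150) in its hole at (403,148). The plate is held level with its hole at (398,403). I'll work out the precise hole-to-stud offset in this same image.

```bash
cat > off.py <<'E'
from h import *
s=r.sense(); C=cam("wrist"); im=r.grab_frame("wrist")[:,:,::-1].copy(); h=cv2.cvtColor(im,cv2.COLOR_BGR2HSV); g=h[...,2].astype(float)
e=s["eef_pos"]; z=e[2]+1.7
p=proj(C,[*e[:2],z]).astype(int); sub=np.zeros(g.shape,bool); sl=np.s_[p[1]-13:p[1]+12,p[0]-18:p[0]+14]
sub[sl]=(h[...,1]>110)[sl]; b=max(blobs(sub,20),key=lambda b:b[0]); print("hole",b, (onz(C,b[1],z)-e).round(2))
# include dark inner wall: 
q=proj(C,(503.44,-234.88,66)); print("stud predicted px",q.round(1)); qi=q.astype(int)
w=g[qi[1]-8:qi[1]+9,qi[0]-8:qi[0]+9]; th=w.max()*.7; ys,xs=np.where(w>th); pp=(xs.mean()+qi[0]-8,ys.mean()+qi[1]-8)
print("stud bright px",np.round(pp,1),w.max(),len(xs),onz(C,pp,66).round(2))
x=onz(C,pp,66)-(onz(C,b[1],z)-e); print("target TCP xy",x.round(2)); go((x[0],x[1],80),1.5)
E
python3 off.py
```

```text
hole (np.int32(232), array([254.4, 257.1]), array([244, 250,  21,  16], dtype=int32)) [1.08 1.35 1.7 ]
stud predicted px [260.8  97.7]
stud bright px [260.9  97.5] 111.0 42 [ 503.56 -234.97   66.  ]
target TCP xy [ 502.47 -236.32   64.3 ]
clock 25.2 at [ 434.9 -233.7  149.8] rot [-1.7998e+02  1.0000e-02  1.5500e+00] dp [67.4  4.5 69.8] yaw 0.0
```

```bash
python3 - <<'E'
from h import *
e=r.sense()["eef_pos"]; C=cam("wrist"); z=e[2]+1.7
a,b=onz(C,(254.8,197.1),z)-e,onz(C,(254.8,314.5),z)-e; c,d=onz(C,(192,252),z)-e,onz(C,(318.2,252),z)-e
print(a.round(2),b.round(2),((a+b)/2).round(2),((c+d)/2).round(2),(c-d)[1])
E
```

```text
[31.01  2.02  1.7 ] [-31.47   0.24   1.7 ] [-0.23  1.13  1.7 ] [3.81 1.1  1.7 ] 58.665053785271056
```

Request:
carry_out([
  {"dp":[40,2,20],"yaw":0},
  {"dp":[68.3,4.1,40],"yaw":0},
  {"dp":[68.3,4.1,60],"yaw":0},
  {"dp":[68.3,4.1,70],"yaw":0},
  {"dp":[68.3,4.1,70],"yaw":0},
  {"dp":[68.3,4.1,70],"yaw":0},
])

```text
clock: 25.95
eef_pos: [503.6, -237.0, 80.4]
tcp_rot: [3.141, -0.001, 0.026]
contact_force: [-0.1, -0.5, -1.2]
opening: 0.693
grasp_force: 38.6
```

```bash
python3 - <<'E'
from h import *
e=r.sense()["eef_pos"]; C=cam("wrist"); im=r.grab_frame("wrist")[:,:,::-1]; g=cv2.cvtColor(im.copy(),cv2.COLOR_BGR2GRAY)
p=proj(C,[*e[:2],e[2]+1.7]).astype(int); print(p)
print("\n".join(" ".join(f"{v:3d}" for v in row) for row in g[p[1]-16:p[1]+16:2,p[0]-20:p[0]+18:2]))
go((503.3,-236.1,75))
E
```

```text
[257 259]
 58  57  57  55  61  60  58  56  56  59  59  53  59  59  57  57  58  57  58
 58  56  59  57  58  57  53  61  55  59  56  59  61  61  58  59  59  60  62
 60  59  56  58  57  58  55  59  57  58  55  57  59  58  56  56  59  58  59
 55  56  57  57  53  60  59  52  56  55  56  57  58  56  59  54  59  59  59
 55  60  54  54  58  52  53  51  55  50  47  52  52  57  54  60  59  59  61
 57  56  59  54  54  44  44  48  41  42  42  48  45  51  58  62  55  59  60
 54  55  57  55  43  41  42  47  44  43  43  44  47  43  47  61  59  58  60
 61  55  58  38  37  40  44  41  45  42  40  48  48  43  36  55  57  56  54
 61  60  61  38  27  42  47  45  46  42  39  42  43  34  25  52  59  56  58
 59  56  57  45  15  28  40  45  46  44  36  40  36  16  30  57  57  58  54
 56  56  57  49  34  12  14  24  35  27  28  15  10  28  42  56  57  51  56
 55  54  55  56  44  37  21  13  13   8  13  17  33  41  51  57  63  58  56
 56  55  56  59  54  47  44  42  37  36  42  40  40  45  56  58  58  57  55
 54  58  57  54  58  55  48  51  46  47  46  52  53  55  56  55  56  59  59
 57  60  56  56  55  57  55  57  59  59  59  58  60  55  56  56  59  55  57
 61  55  56  55  56  56  56  55  56  56  60  56  57  58  58  55  55  54  55
clock 26.0 at [ 503.7 -237.1   80.5] rot [ 1.7997e+02 -6.0000e-02  1.5000e+00] dp [-0.4 -1.   5.5] yaw None
```

Request:
carry_out([
  {"dp":[-0.3,-1,4],"yaw":0},
  {"dp":[-0.3,-1,6],"yaw":0},
  {"dp":[-0.3,-1,8],"yaw":0},
  {"dp":[-0.3,-1,10],"yaw":0},
  {"dp":[-0.3,-1,12],"yaw":0},
  {"dp":[-0.3,-1,12],"yaw":0},
])

```text
clock: 26.75
eef_pos: [503.0, -236.0, 67.5]
tcp_rot: [-3.141, 0.0, 0.026]
contact_force: [0.5, -0.1, -0.6]
opening: 0.692
grasp_force: 38.6
```

Request:
carry_out([
  {"dp":[0.3,0,3],"yaw":0},
  {"dp":[0.3,0,6],"yaw":0},
  {"dp":[0.3,0,9],"yaw":0},
  {"dp":[0.3,0,12],"yaw":0},
  {"dp":[0.3,0,12],"yaw":0},
])

```text
clock: 27.38
eef_pos: [503.1, -235.9, 55.3]
tcp_rot: [-3.141, 0.0, 0.026]
contact_force: [0.5, -0.1, -0.5]
opening: 0.696
grasp_force: 38.6
```

Request:
carry_out([
  {"dp":[0,0,0.7],"yaw":0},
  {"dp":[0,0,1.4],"yaw":0},
  {"dp":[0,0,2],"yaw":0},
  {"dp":[0,0,2],"yaw":0},
])

```text
clock: 27.88
eef_pos: [503.3, -236.0, 53.6]
tcp_rot: [-3.142, 0.0, 0.026]
contact_force: [-0.1, -1.0, -0.2]
opening: 0.695
grasp_force: 38.6
```

Request:
carry_out([
  {"dp":[0,0,0.6],"yaw":0},
  {"dp":[0,0,1],"yaw":0},
  {"dp":[0,0,1],"yaw":0},
])

```text
clock: 28.25
eef_pos: [503.4, -236.0, 53.5]
tcp_rot: [3.142, -0.0, 0.026]
contact_force: [-3.1, 1.7, 9.8]
opening: 0.699
grasp_force: 39.7
```

Contact with the transformer's top at the expected height. Release, rise and check.

Request:
carry_out([
  {"dp":[0,0,0],"yaw":0},
  {"dp":[0,0,0],"yaw":0},
  {"dp":[0,0,0],"yaw":0},
  {"dp":[0,0,0],"yaw":0},
  {"dp":[0,0,-15],"yaw":0},
  {"dp":[0,0,-60],"yaw":0},
  {"dp":[-60,0,-110],"yaw":0},
  {"dp":[-60,0,-120],"yaw":0},
  {"dp":[-60,0,-120],"yaw":0},
  {"dp":[-60,0,-120],"yaw":0},
], fingers=1)

```text
clock: 29.5
eef_pos: [443.8, -237.6, 172.7]
tcp_rot: [3.141, -0.001, 0.026]
contact_force: [0.2, 0.2, -0.5]
opening: 0.996
grasp_force: 0.0
```

```bash
python3 - <<'E'
from h import *
s=r.sense(); C=cam("wrist"); im=r.grab_frame("wrist")[:,:,::-1].copy(); cv2.imwrite("pics/end.png",im); h=cv2.cvtColor(im,cv2.COLOR_BGR2HSV)
print(s["eef_pos"],s["contact_force"],s["opening"])
q=proj(C,(503.5,-234.9,55)).astype(int); print("plate px",q)
m=((h[...,1]<90)&(h[...,2]>55)).astype(np.uint8); k=np.zeros_like(m); k[q[1]-70:q[1]+70,q[0]-70:q[0]+70]=1
am=((abs(h[...,0].astype(int)-19)<6)&(h[...,1]>110)).astype(np.uint8)
print("amber",blobs(am*k,20)); print("grey",blobs(m*k,100))
row=h[q[1]-60:q[1]+60,q[0]]; print("col profile (s,v)",[(int(a[1]),int(a[2])) for a in row[::4]])
row=h[q[1],q[0]-60:q[0]+60]; print("row profile",[(int(a[1]),int(a[2])) for a in row[::4]])
a=np.linspace(0,6.28,60)
for z,Q in((55,30.7),(48,33)):
    P=np.array([proj(C,np.array([503.5+Q*np.cos(t),-234.9+Q*np.sin(t),z])) for t in a]); print(z,Q,P.min(0).round(1),P.max(0).round(1))
for n in("side","top"): 
    cv2.imwrite(f"pics/{n}E.png",r.grab_frame(n)[:,:,::-1])
    A=cv2.imread(f"pics/{n}0.png");B=cv2.imread(f"pics/{n}E.png"); sl=np.s_[175:260,110:200] if n=="side" else np.s_[140:175,140:206]
    print(n,"bystander diff",cv2.absdiff(A[sl],B[sl]).mean())
E
```

```text
[ 443.76465878 -237.633162    172.65189966] [ 0.21325519  0.19777842 -0.51772341] 0.9959967676616363
plate px [254 107]
amber [(np.int32(185), array([238.6,  74.3]), array([213,  62,  62,  49], dtype=int32))]
grey [(np.int32(18922), array([254.1, 106.3]), array([184,  37, 140, 140], dtype=int32))]
col profile (s,v) [(7, 249), (7, 248), (8, 241), (109, 129), (149, 36), (15, 99), (7, 109), (7, 108), (7, 105), (2, 104), (10, 106), (5, 106), (10, 107), (12, 107), (16, 48), (8, 100), (6, 92), (9, 28), (10, 102), (3, 101), (9, 108), (10, 106), (7, 105), (11, 91), (8, 61), (9, 57), (71, 86), (23, 88), (20, 90), (23, 88)]
row profile [(7, 248), (6, 248), (8, 248), (8, 249), (7, 248), (54, 193), (5, 246), (8, 157), (3, 101), (10, 101), (13, 101), (8, 101), (7, 105), (8, 95), (5, 47), (8, 100), (4, 66), (3, 89), (7, 103), (7, 105), (9, 111), (7, 111), (12, 108), (5, 110), (7, 114), (9, 114), (23, 154), (20, 150), (23, 153), (23, 155)]
55 30.7 [214.3  64.4] [294.8 147. ]
48 33 [212.4  61.5] [296.7 148.1]
side bystander diff 14.367015250544663
top bystander diff 6.507792207792208
```

```bash
python3 - <<'E'
from h import *
for n in("side","top"):
    G=[cv2.imread(f"pics/{n}{k}.png") for k in("0","E")]
    for nm,c in {"side":{"big":(180,216),"core":(153,244),"jar":(188,340)},"top":{"big":(191,160),"core":(156,160),"jar":(131,222),"meter":(397,210)}}[n].items():
        x,y=c; t=cv2.cvtColor(G[0],6)[y-16:y+17,x-16:x+17]; S=cv2.cvtColor(G[1],6)[y-26:y+27,x-26:x+27]
        _,v,_,l=cv2.minMaxLoc(cv2.matchTemplate(S,t,cv2.TM_CCOEFF_NORMED)); print(n,nm,round(v,2),"shift px",(l[0]-10,l[1]-10))
E
```

```text
side big 0.99 shift px (0, 0)
side core 1.0 shift px (0, 0)
side jar 1.0 shift px (0, 0)
top big 1.0 shift px (0, 0)
top core 1.0 shift px (0, 0)
top jar 1.0 shift px (0, 0)
top meter 1.0 shift px (0, 0)
```

```bash
python3 -c "
from rig import r
print(r.sign_off())"
```

```text
the job is handed in; nothing more can be done
None
```

I set the smaller transformer flat on the pad over the stud, laid the clamping plate rubber-down on top of it, released both, left the other things unmoved, and handed the job in at about 30 s; no verdict came back.

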